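Close the strainer of the irrigation pump

ROBOT

A 6-joint arm with a two-finger parallel gripper is mounted at the origin on the work surface. World frame = base frame: x ahead of the robot, y to its left, z up, the work surface at z = 0. Lengths are in m, angles in rad, forces in N, time in s.
With the tool pointing down it reaches from about 0.425 to 0.95 m from the base axis. Payload 3.5 kg.
Tool frame: the origin (TCP) lies at the very end of the fingers, on their centre line; the grasp point (between the pads) lies ctrl.pinch_z behind it (ctrl.pinch_z is the distance from the TCP to the grasp point, in m); z points along the fingers, y is the line along which they close (so a half turn about z gives the same grasp; the last joint's range is limited). The gripper opens to 85 mm and grips with 20 to 120 N. Pads are 22 mm wide; open, the fingers measure 114 mm over their backs; the gripper's body (76 mm by 85 mm) begins 54 mm behind the grasp point. The pads swing forward as they close: fully open they stand 13 mm farther back than shut.
Start: joints at [1.053, 0.286, 1.577, -0, 1.279, -0.15], TCP at [0.243, 0.63, 0.231] pointing down, gripper open.
Joint ranges: [-2.77, 2.77], [-0.9, 2.22], [0.21, 2.48], [-1.53, 4.67], [0.24, 2.81], [-2.84, 2.84]. Speed limits (rad/s): [2.79, 2.79, 3.14, 3.14, 3.14, 3.14].

INTERFACE

Orientations are given as a unit quaternion [x, y, z, w].
In Python, from plant import ctrl gives the robot as it stands.
- The arm moves only by the shell command python3 -m inch 'ROWS' [FORCE]. ROWS is a JSON list of rows, 1 to 10 of them, each an object with the fields pos (a list: dx, dy, dz in normalised numbers (1 is 0.6 m)), turn_vec (a list: a rotation vector rx, ry, rz in parts of the range, where 1.0 means 2 pi rad), jaw (the opening from 0.0 (shut) to 1.0 (fully open)); a field left out counts as zero (the opening has to be given); each row is the pose to reach, as a shift and turn from the pose commanded when the command began, along the tool's axes at that moment; what a row does not reach only later rows make up. A row lasts 1/8 s, in which the tool goes at most 0.0625 m and 0.188 rad, less where a joint would pass 70% of its speed; a pose out of reach is approached as far as the arm can. The fingers move at their own pace and stop on an object; FORCE is the grip in N (left out, the last holds). Time passes only in rows, so rows that do not move let the fingers close. It prints the time, the measured TCP pose, the force, the opening and the grip force at its end. A shift or turn number past 1, either way, is cut back to 1. Input that does not fit is refused with a message, and nothing moves.
- ctrl.get_state(): the state, without advancing time (a new reading comes with each control period).
- ctrl.read_camera(name): name is "side" or "top" or "wrist"; returns a dict with "pixels" (400x640x3 uint8, red, green, blue), "camera_matrix" (3x3 intrinsics, pixels), "xyz" and "orientation" of the camera in the world. Camera axes: x right, y down, z forward; pixel columns grow to the right and rows downward; lengths in m; the calibration is good to about 2 mm. A picture is of the moment at which its call begins. There is no depth.
- ctrl.sign_off(): hands the job in; it is judged then, once.
Trained networks look in the newest picture that a camera, given by its name, has taken for a name from the list of things; names that differ only in an ending like _2 or _b are one class to them, and where a whole thing is asked for, a point or a joint stands for the part that bears it (a point fixed in the world has none). Each returns a list of dicts, best first, with "conf" (0 to 1); they miss things now and then, are a little off and sometimes report something else, mostly with a low value. They report only what shows in the picture. A call takes as long as a camera call.
- ctrl.recognise(camera, thing): "position" ([x, y, z] in m, in world coordinates, good to about 4 mm: the middle of the surface that is visible of it).
- ctrl.masks_of(camera, thing): "region" (400x640 bool, what is visible of it).
- ctrl.mark_of(camera, thing): "position" ([x, y, z] in m, in world coordinates, good to about 4 mm: a listed point, or the origin of a listed thing).
The state is a dict: "time": time; "qpos": joint angles; "dq": joint speeds; "joint_efforts": joint torques, N m; "eef_pos": TCP position; "tcp_rot": TCP orientation; "contact_force": force on the tool from outside, world axes, zero at the start; "wrist_torque": the same for the moment, N m; "opening": opening from 0.0 (shut) to 1.0 (fully open); "finger_force": force on a finger pad.
Only numpy, scipy, OpenCV 4.12 (cv2) and the standard library are available. Lean on these libraries where they do the work, as an engineer would, in place of code of your own. Each camera call takes 0.05 s, during which the arm holds its last target. There are 200 camera calls.

TASK

Close up the irrigation pump's strainer: pick up the blue lid by its grip bar, lower it level into the pot so that its two pins go down through the two notches, and turn it clockwise (seen from above) until you feel the ramps bite, then about 10 degrees further to make it hand-tight on its seal. Where the bite comes depends on the state of the seal, so go by feel: neither leave the lid loose nor force it. Let go of it, and leave the other things on the shelf where they are.

Things in the scene. Friction and masses are not known exactly. Their poses are not given: they have to be found in the camera images.
- lid: Blue lid, about 0.25 kg: disc 100 mm wide, 14 thick. Grip bar 84 mm long (along its x), 32 wide, 32 to 62 mm above the underside, on a 26 mm wide hub: grip it 50 mm up. Two round pins 11 mm thick on the rim at +x and -x, tips 63 mm from the axis, centred 6.5 mm up: the bar points at the pins; a half turn makes no difference. Origin: centre of the underside, z up.
- pump: Irrigation pump, fixed: black upright strainer pot 148 mm wide, 165 high; inlet stub to -y; green motor to +y (outlet stub 180 mm high, 115 mm from the pot's axis). Origin on the shelf under the pot's axis. Notches at its +x and -x, marked white. Clockwise of each, 8 to 90 degrees, a ramp under the flange drops 0.1 mm per degree, then a stop. Wet slick plastic; the lid stays where it is turned to.
- mouth (a point): Centre of the pot's mouth, 165 mm above the shelf, level with the top of its grey flange; axes as the pump's. Opening 106 mm wide (lid disc 100). The notches are about 18 mm wide and reach 67 mm from the axis. With its pins through the 8 mm thick flange the lid rests on the seal, underside 21 to 27 mm below this point; a pin that misses its notch stops the lid at the flange.
- seat: Fixed ledge in the pot, 39 mm below the mouth. Its red seal ring (15 N/mm) is up to 2.5 mm high or low, so the ramps bite 15 to 70 degrees from the notch: they begin to draw the lid down (0.06 mm a degree) and take over a light push of 3 N. Squeeze then grows 1.3 N a degree to about 20 N at hand-tight; below 9 N leaks, above 28 is overtight, 40 ruins it. At rest friction hides the torque.
- funnel: Bystander: red plastic funnel standing mouth down, 104 mm wide, 105 mm high. Origin under its centre.
- padlock: Bystander: steel padlock lying flat, body 42 x 50 x 22 mm, shackle to its +x. Origin under the body's centre.
- cup: Bystander: small aluminium rain gauge cup standing upright, 72 mm wide, 85 mm high. Origin under its centre.
- tub: Bystander: orange flip-top storage tub, 118 x 168 mm, 100 mm high. Origin under its centre.

How it is judged:
By the outcome, as a careful person would: the job done as asked, in the order asked, and still so for the second after the job is handed in, with the robot touching nothing.
It also fails if it takes over 64 s, if anything falls off the work surface, if the arm or the gripper's body presses on something with over 40 N, if the wrist force passes 120 N, or if a joint passes its speed limit or range.

## Working session

There is one attempt and no reset: what is moved stays moved. The work goes in short steps, Python scripts to look and compute and a shell command to move; the robot and the scene stay as the last step left them, time stands still between calls to the robot, and variables do not carry over. Pictures are saved under pics/ and viewed, at most 10 in all, crops included, and the job is handed in when it is done.

```bash
mkdir -p pics; ls
cat > h.py <<'E'
import numpy as np,cv2
from plant import ctrl
from scipy.spatial.transform import Rotation as R
def cam(n,f=None):
    c=ctrl.read_camera(n)
    if f: cv2.imwrite('pics/'+f,c['pixels'][:,:,::-1])
    return c
def ray(c,u,v):
    K=np.array(c['camera_matrix']);d=R.from_quat(c['orientation']).apply(np.linalg.inv(K)@[u,v,1]);return np.array(c['xyz']),d
def onz(c,u,v,z):
    o,d=ray(c,u,v);return o+d*(z-o[2])/d[2]
def tri(rs):
    A=0;b=0
    for o,d in rs:
        d=d/np.linalg.norm(d);P=np.eye(3)-np.outer(d,d);A=A+P;b=b+P@o
    return np.linalg.solve(A,b)
def proj(c,p):
    q=R.from_quat(c['orientation']).inv().apply(np.array(p)-c['xyz']);q=np.array(c['camera_matrix'])@q;return q[:2]/q[2]
E
python3 - <<'E'
from h import *
np.set_printoptions(precision=4,suppress=True)
cs={n:cam(n,n+'0.png') for n in('side','top','wrist')}
for n,c in cs.items(): print(n,c['xyz'],c['orientation'])
print(ctrl.pinch_z,ctrl.get_state())
for n in('side','top'):
    for t in('lid','pump','mouth','funnel','padlock','cup','tub'):
        print(n,t,[(np.round(r['position'],3),round(r['conf'],2)) for r in ctrl.mark_of(n,t)[:3]])
a=np.hstack([cv2.imread(f'pics/{n}0.png') for n in('top','side')])
E
```

```text
pics
side [ 0.0361 -0.8557  0.6897] [ 0.8275 -0.2677  0.1541 -0.4688]
top [ 0.4733 -0.0745  1.0632] [ 0.7061 -0.7053  0.0565 -0.0282]
wrist [0.1735 0.6564 0.3722] [0.8154 0.5596 0.0832 0.1225]
0.0187 {'time': 0.15, 'qpos': array([ 1.053 ,  0.287 ,  1.5778,  0.    ,  1.2786, -0.15  ]), 'dq': array([-0.0007, -0.002 , -0.0032,  0.0017,  0.0005, -0.0004]), 'joint_efforts': array([  0.0005, -40.6602, -29.3143,  -0.0002,   0.0039,   0.    ]), 'eef_pos': array([0.2424, 0.6294, 0.2302]), 'tcp_rot': array([ 0.1829,  0.9831, -0.0009, -0.0003]), 'contact_force': array([0.7564, 0.3029, 0.0381]), 'wrist_torque': array([-0.01  , -0.0225,  0.0277]), 'finger_force': 0.0, 'opening': 1.0031648649575882}
side lid [(array([ 0.536, -0.309,  0.   ]), 0.6)]
side pump [(array([ 0.534,  0.088, -0.002]), 0.97)]
side mouth [(array([0.531, 0.086, 0.17 ]), 0.74)]
side funnel [(array([ 0.37 , -0.143,  0.   ]), 0.56)]
side padlock [(array([ 0.751, -0.286,  0.002]), 0.56)]
side cup [(array([ 0.801, -0.059, -0.002]), 0.61)]
side tub [(array([0.774, 0.172, 0.001]), 0.92)]
top lid [(array([ 0.533, -0.305, -0.002]), 0.78)]
top pump [(array([0.534, 0.089, 0.005]), 0.66), (array([ 0.534, -0.305,  0.002]), 0.54)]
top mouth [(array([0.538, 0.09 , 0.167]), 0.59)]
top funnel [(array([ 0.373, -0.145, -0.001]), 0.95), (array([ 0.532, -0.308, -0.001]), 0.29)]
top padlock [(array([ 0.747, -0.29 ,  0.001]), 0.74)]
top cup [(array([ 0.805, -0.06 , -0.002]), 0.72)]
top tub [(array([ 0.778,  0.172, -0.002]), 0.67)]
```

View pics/top0.png

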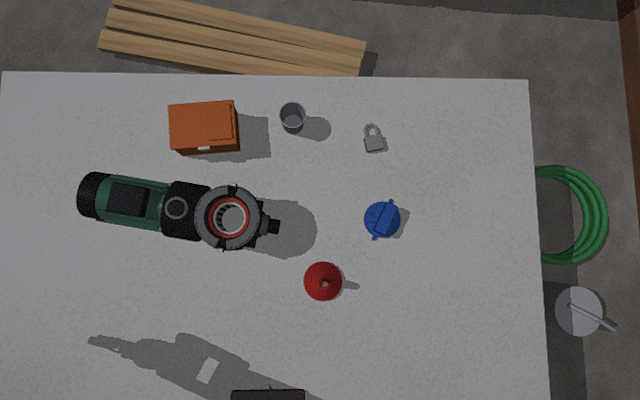

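View pics/side0.png

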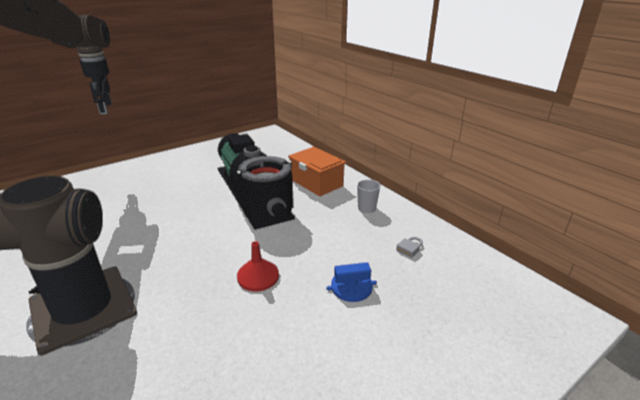

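Top view: lid at about (382,219), with its bar running (374,237) to (391,203). The pot mouth is at (229,217), and the inlet is to the right at (273,226). The side view agrees. Next I'll work out directions and a crop of each.

```bash
cat > w.py <<'E'
from h import *
np.set_printoptions(precision=4,suppress=True)
def tool(p):  # world displacement target-> tool axes
    s=ctrl.get_state();return R.from_quat(s['tcp_rot']).inv().apply(np.array(p)-s['eef_pos'])
E
python3 - <<'E'
from w import *
a=cv2.imread('pics/top0.png')
A=cv2.resize(a[165:265,175:285],None,fx=5,fy=5,interpolation=cv2.INTER_CUBIC)[:, :400] if 0 else cv2.resize(a[175:260,185:275],(396,374),interpolation=cv2.INTER_CUBIC)
B=cv2.resize(a[175:260,335:425],(396,374),interpolation=cv2.INTER_CUBIC)
cv2.imwrite('pics/crop0.png',np.hstack([A,B]))
c=cam('wrist');s=ctrl.get_state()
T=R.from_quat(s['tcp_rot'])
print('cam in tool',T.inv().apply(np.array(c['xyz'])-s['eef_pos']),(T.inv()*R.from_quat(c['orientation'])).as_matrix(),c['camera_matrix'])
print('pot view',tool([.534,.04,.40]))
E
```

```text
cam in tool [ 0.0741  0.0002 -0.1421] [[-0.0004 -0.956  -0.2933]
 [ 1.     -0.0006  0.0005]
 [-0.0006 -0.2933  0.956 ]] [[332.5789   0.     316.1033]
 [  0.     332.5789 199.1897]
 [  0.       0.       1.    ]]
pot view [-0.4839 -0.4457 -0.1687]
```

View pics/crop0.png

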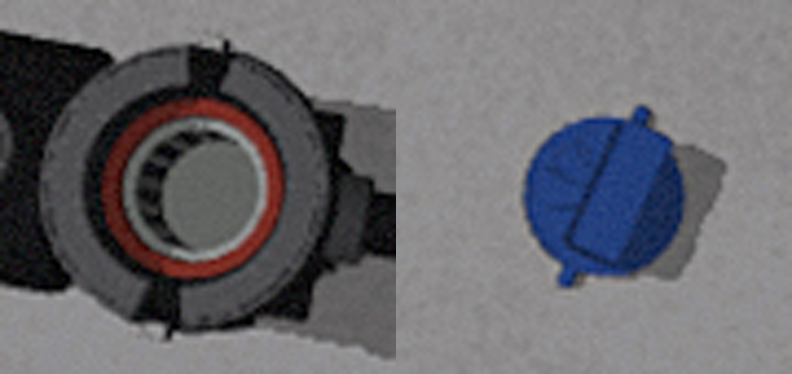

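Left crop: the notches are at crop (208,70) and (160,298). Right crop: the pins are at crop (642,115) and (567,278). So the pump's x axis is at about -12° and the bar at about -25°. The tool already has roughly the right yaw, so I'll move above the pot for a wrist view.

Careful with the scale: shifts go in shares of 0.6 m and turns go in shares of 2 pi rad. That gives: -0.48 m / 0.6 = -0.8, -0.45 m / 0.6 = -0.75.

```bash
python3 -m inch '[{"pos": [-0.1, -0.0833, -0.05], "jaw": 1}, {"pos": [-0.8, -0.75, -0.2833], "jaw": 1}, {"pos": [-0.8, -0.75, -0.2833], "jaw": 1}, {"pos": [-0.8, -0.75, -0.2833], "jaw": 1}, {"pos": [-0.8, -0.75, -0.2833], "jaw": 1}, {"pos": [-0.8, -0.75, -0.2833], "jaw": 1}, {"pos": [-0.8, -0.75, -0.2833], "jaw": 1}, {"pos": [-0.8, -0.75, -0.2833], "jaw": 1}, {"pos": [-0.8, -0.75, -0.2833], "jaw": 1}, {"pos": [-0.8, -0.75, -0.2833], "jaw": 1}]'; python3 -m inch '[{"pos": [-0.1, -0.0833, -0.0167], "jaw": 1}, {"pos": [-0.1, -0.0833, -0.0167], "jaw": 1}]'
python3 - <<'E'
from w import *
c=cam('wrist','wpot.png');print(ctrl.get_state()['eef_pos'],c['xyz'])
for t in('mouth','pump','seat'): print(t,[(r['position'],r['conf']) for r in ctrl.mark_of('wrist',t)])
E
```

```text
time: 2.15
eef_pos: [0.5062, 0.0838, 0.389]
tcp_rot: [0.183, 0.983, 0.0, 0.001]
contact_force: [0.6, -0.0, -0.3]
opening: 0.999
finger_force: 0.0
time: 2.4
eef_pos: [0.5449, 0.0144, 0.3984]
tcp_rot: [0.185, 0.983, -0.0, 0.0]
contact_force: [0.3, -0.4, -0.2]
opening: 1.002
finger_force: 0.0
[0.5451 0.0143 0.3982] [0.4759 0.0415 0.5406]
mouth [([0.5299, 0.0875, 0.1636], 0.9)]
pump []
seat []
```

View pics/wpot.png

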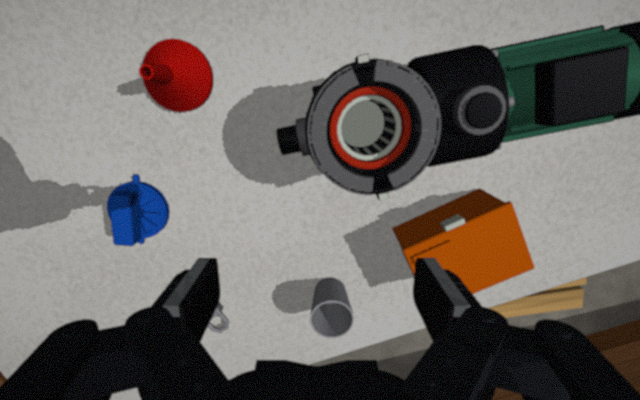

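Wrist view: the mouth is at (373,127), with notches near (366,72) and (380,184). The lid is at (138,210). I'll fit the flange circles and notch angles in both views.

```bash
cat > fit.py <<'E'
from w import *
from scipy.optimize import minimize
from scipy.ndimage import map_coordinates
th=np.radians(np.arange(0,360,2))
def samp(c,g,P): 
    q=np.array([proj(c,p) for p in P]);return map_coordinates(g,[q[:,1],q[:,0]],order=1)
def circ(x,r): return np.c_[x[0]+r*np.cos(th),x[1]+r*np.sin(th),np.full(len(th),x[2])]
def gray(c): return cv2.GaussianBlur(c['pixels'],(0,0),.8).astype(float).mean(2)
def fitpot(cs,x0,fixz=None):
    gs=[gray(c) for c in cs]
    def cost(x):
        p=[x[0],x[1],x[2] if fixz is None else fixz]
        return -sum((np.median if 0 else np.mean)(np.clip(samp(c,g,circ(p,.057))-samp(c,g,circ(p,.049)),0,60)) for c,g in zip(cs,gs))
    best=min((minimize(cost,np.array(x0)+d,method='Nelder-Mead',options=dict(initial_simplex=np.array(x0)+d+np.vstack([np.zeros(3),.004*np.eye(3)]))) for d in([0,0,0],[.003,-.003,.002],[-.003,.003,-.002])),key=lambda r:r.fun)
    return best.x,best.fun
def notch(c,p):
    g=gray(c);v=np.mean([samp(c,g,circ(p,r)) for r in(.059,.062,.065)],0)
    out=[]
    for a0 in(-12,168):
        d=(np.degrees(th)-a0+180)%360-180;m=abs(d)<22
        w=np.clip(np.median(v[m])*.8-v[m],0,None);out.append(a0+(w*d[m]).sum()/w.sum())
    return out
E
python3 - <<'E'
from fit import *
cs=[cam('wrist'),cam('top')]
for cc,n in((cs,'both'),(cs[:1],'wrist'),(cs[1:],'top')):
    x,f=fitpot(cc,[.534,.088,.165],None if n=='both' else .165);print(n,x,f,[notch(c,x if n=='both' else [*x[:2],.165]) for c in cc])
E
```

```text
both [0.5306 0.0875 0.1691] -71.90700131373498 [[np.float64(-9.676789552932135), np.float64(170.0438089464889)], [np.float64(-24.70068127062971), np.float64(170.25032830322155)]]
wrist [0.5309 0.0875 0.1673] -53.58727537173273 [[np.float64(-9.151794874899833), np.float64(169.65764571962353)]]
top [0.5302 0.0887 0.1686] -18.64099396857589 [[np.float64(-25.47344774285565), np.float64(170.4515074885184)]]
```

In the tool's units: -0.302 m / 0.6 = -0.5033, 0.12 m / 0.6 = 0.2.

```bash
python3 -m inch '[{"pos": [-0.1767, -0.5033, 0.2], "jaw": 1}, {"pos": [-0.1767, -0.5033, 0.2], "jaw": 1}, {"pos": [-0.1767, -0.5033, 0.2], "jaw": 1}, {"pos": [-0.1767, -0.5033, 0.2], "jaw": 1}, {"pos": [-0.1767, -0.5033, 0.2], "jaw": 1}, {"pos": [-0.1767, -0.5033, 0.2], "jaw": 1}, {"pos": [-0.1767, -0.5033, 0.2], "jaw": 1}]'
python3 - <<'E'
from fit import *
import pickle
c=cam('wrist','wlid.png');s=ctrl.get_state();print(s['eef_pos'],s['tcp_rot'])
t=cam('top');pickle.dump([c,t],open('lid.pkl','wb'))
for n in('wrist','top','side'):
    if n=='side':cam('side')
    print(n,[(r['position'],r['conf']) for r in ctrl.mark_of(n,'lid')],[(r['position'],r['conf']) for r in ctrl.recognise(n,'lid')])
# pot again from unobstructed top
x,f=fitpot([t],[.531,.088,.165],.165);print(x,f,notch(t,[*x[:2],.165]))
E
```

```text
time: 3.58
eef_pos: [0.5338, -0.3024, 0.2769]
tcp_rot: [0.183, 0.983, 0.001, -0.001]
contact_force: [0.9, 0.7, 0.0]
opening: 1.0
finger_force: 0.0
[ 0.5344 -0.3015  0.2781] [ 0.1826  0.9832  0.0006 -0.0002]
wrist [([0.5369, -0.3053, 0.0012], 0.73)] [([0.5327, -0.2998, 0.0164], 0.78)]
top [([0.5336, -0.3066, 0.0001], 0.58)] [([0.5557, 0.197, 0.1375], 0.46)]
side [([0.5349, -0.3054, 0.0005], 0.84)] [([0.5219, -0.3171, 0.022], 0.74)]
[0.5309 0.0863 0.1685] -43.41490796049733 [np.float64(-8.072327700736697), np.float64(168.39463103291766)]
```

View pics/wlid.png

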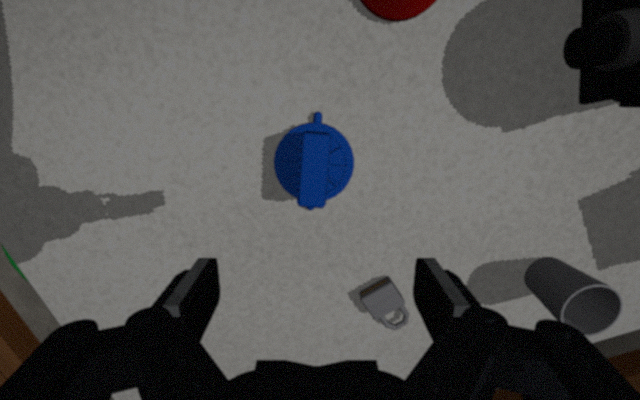

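The wrist view shows the lid at (314,162), the bar's top face spanning (302,133) to (326,207), and the far pin at (318,113). The bar lies almost along the tool's x axis.

Run:
```python
from w import *
import pickle
c,t=pickle.load(open('lid.pkl','rb'))
def blue(c,lim):
    p=c['pixels'].astype(int);m=((p[...,2]>p[...,0]+40)&(p[...,2]>p[...,1]+25)).astype(np.uint8)
    M=np.zeros_like(m);M[lim]=1;return m*M
# render silhouette model and maximise IoU in both views
from scipy.optimize import minimize
mw=blue(c,np.s_[90:230,240:380]);mt=blue(t,np.s_[180:260,340:430])
a=np.linspace(0,2*np.pi,60)
def sil(c,x,S=8):
    parts=[]
    cs,sn=np.cos(x[2]),np.sin(x[2])
    def W(P):P=np.array(P);return np.c_[x[0]+cs*P[:,0]-sn*P[:,1],x[1]+sn*P[:,0]+cs*P[:,1],P[:,2]]
    parts.append(W([[.05*np.cos(q),.05*np.sin(q),z] for q in a for z in(0,.014)]))
    parts.append(W([[i*.042,j*.016,z] for i in(-1,1) for j in(-1,1) for z in(.032,.062)]))
    parts.append(W([[.013*np.cos(q),.013*np.sin(q),z] for q in a for z in(.014,.04)]))
    for s in(-1,1):parts.append(W([[s*xx,.0055*np.cos(q),.0065+.0055*np.sin(q)] for q in a for xx in(.045,.063)]))
    im=np.zeros((400,640),np.uint8)
    for P in parts:
        q=np.array([proj(c,p) for p in P]);h=cv2.convexHull(np.round(q*16).astype(np.int32));cv2.fillConvexPoly(im,h,255,cv2.LINE_AA,4)
    return im/255.
def cost(x,vs):
    r=0
    for c,m in vs:
        s=sil(c,x);r-=np.minimum(s,m).sum()/np.maximum(s,m).sum()
    return r
for vs,n in(([(c,mw),(t,mt)],'both'),([(c,mw)],'w'),([(t,mt)],'t')):
    r=min((minimize(cost,[.534,-.305,np.radians(y)],(vs,),method='Nelder-Mead',options=dict(xatol=1e-4,fatol=1e-4,initial_simplex=[[.534,-.305,np.radians(y)],[.538,-.305,np.radians(y)],[.534,-.301,np.radians(y)],[.534,-.305,np.radians(y+4)]])) for y in(-25,-20)),key=lambda r:r.fun)
    print(n,r.x[:2],np.degrees(r.x[2]),r.fun)
# bar-top centre height: triangulate from the two views
for u in[(302,133),(327,133),(299,207),(326,208)]: print(onz(c,*u,.062))
s=ctrl.get_state();print(np.degrees(R.from_quat(s['tcp_rot']).as_matrix()[:2,0]@[1,1j].__class__([1,0]) if 0 else np.arctan2(*R.from_quat(s['tcp_rot']).as_matrix()[1::-1,0])))
# height check: bar top far/near ends midpoint top view
print('tri bar', tri([ray(c,313.5,170),ray(t,*proj(t,[.534,-.305,.062]))]))
```

```text
both [ 0.5379 -0.3063] -24.818888157943036 -1.5017390988722923
w [ 0.5379 -0.3066] -26.41128666418498 -0.9095269536443655
t [ 0.5379 -0.3015] -19.38485635857806 -0.5943200401547902
[ 0.493  -0.3019  0.062 ]
[ 0.5025 -0.2772  0.062 ]
[ 0.5683 -0.3357  0.062 ]
[ 0.5805 -0.3077  0.062 ]
158.9966751000252
tri bar [ 0.534  -0.3047  0.0639]
```

Run:
```python
from w import *
import pickle
c,t=pickle.load(open('lid.pkl','rb'))
a=onz(t,390.9,201.1,.0065);b=onz(t,373.9,238.2,.0065);print('pins top',a,b,(a+b)/2,np.degrees(np.arctan2(*(a-b)[1::-1])))
p=onz(c,318,112.5,.009);print('pin wrist',p)
# bar top centre triangulated: crop0 bar-top corners (right crop): 
q=np.mean([(627,122),(678,150),(575,243),(618,262)],0);u=335+(q[0]-396)/4.4;v=175+q[1]/4.4
w=[proj(c,[x,y,.062]) for x,y in((.536,-.3056),)]
print('tri',tri([ray(c,313.5,169.5),ray(t,u,v)]))
# bar-top mask in wrist by brightness
im=c['pixels'].astype(int)[100:225,260:370];print([ (int(im[r,:,2][k]),) for r in(40,) for k in range(25,75,3)])
m=(im[...,2]>im[...,0]+40);
for r in range(35,110,8):
    row=im[r,:,2];g=np.diff(cv2.GaussianBlur(row[None].astype(np.float32),(0,0),1)[0]);print(100+r,260+np.argsort(-g)[:3],260+np.argsort(g)[:3])
```

```text
pins top [ 0.5849 -0.3325  0.0065] [ 0.4832 -0.2832  0.0065] [ 0.534  -0.3078  0.0065] -25.863692697080655
pin wrist [ 0.4816 -0.2789  0.009 ]
tri [ 0.5309 -0.3035  0.0785]
[(71,), (72,), (71,), (74,), (67,), (70,), (90,), (110,), (104,), (108,), (107,), (115,), (115,), (114,), (115,), (101,), (107,)]
135 [303 302 304] [272 271 273]
143 [302 303 301] [263 262 264]
151 [302 301 303] [263 262 261]
159 [301 302 300] [261 262 263]
167 [301 300 302] [262 263 261]
175 [300 301 299] [261 262 260]
183 [300 299 301] [261 262 260]
191 [299 298 300] [261 260 324]
199 [299 298 300] [296 295 262]
207 [308 323 309] [300 301 299]
```

Run:
```python
import cv2
a=cv2.imread('pics/wlid.png')[100:220,250:380];cv2.imwrite('pics/wlidc.png',cv2.resize(a,None,fx=5,fy=5,interpolation=cv2.INTER_CUBIC)*1)
```

```text
(no output)
```

View pics/wlidc.png

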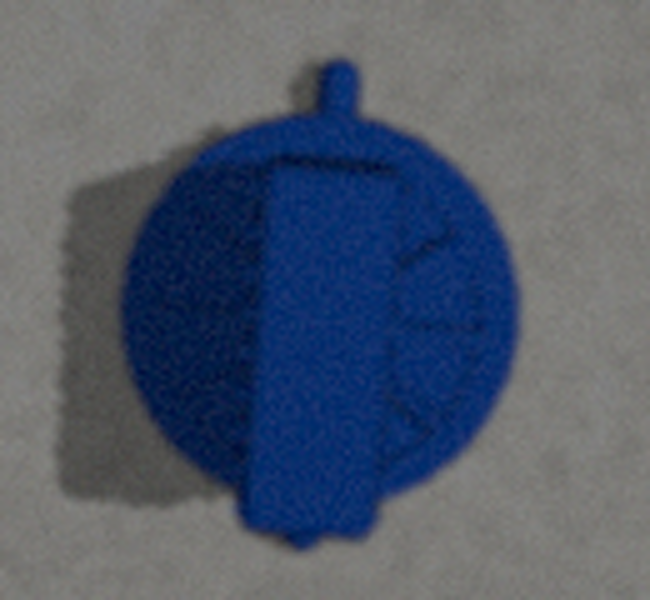

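Crop: the bar's centreline runs from crop (335,170) to (313,525), and the pins are at (340,65) and (303,542). The bar is about 3° off the image vertical.

Run:
```python
from w import *
import pickle
c,t=pickle.load(open('lid.pkl','rb'))
k=[onz(c,250+x/5,100+y/5,.062) for x,y in((272,166),(398,170),(245,518),(380,525))]
a=(k[0]+k[1])/2;b=(k[2]+k[3])/2;print((a+b)/2,np.degrees(np.arctan2(*(b-a)[1::-1])),np.linalg.norm(b-a),np.linalg.norm(k[0]-k[1]))
s=onz(c,250+322/5,100+318/5,.007);print('disc',s)
for n in(-24,-25,-26):
  T=[np.cos(np.radians(n)),np.sin(np.radians(n))]
  print(n,proj(c,[.536-.063*T[0],-.306-.063*T[1],.0065]),proj(c,[.536+.063*T[0],-.306+.063*T[1],.0065]))
print(tool([.536,-.306,.05-ctrl.pinch_z]))
```

```text
[ 0.5351 -0.3038  0.062 ] -24.78955257590257 0.07880010734395264 0.026706336994425938
disc [ 0.538  -0.3055  0.007 ]
-24 [315.9098 110.3165] [311.1347 209.7112]
-25 [316.8248 110.3719] [310.2963 209.6652]
-26 [317.7385 110.4439] [309.4588 209.6053]
[-0.0028 -0.0034  0.2475]
```

In the tool's units: 0.246 m / 0.6 = 0.41, 0.22 m / 0.6 = 0.3667, 0.073 rad / 6.2832 = 0.0116.

```bash
python3 -m inch '[{"pos": [-0.005, -0.0067, 0.1], "turn_vec": [0, 0, 0.0116], "jaw": 1}, {"pos": [-0.005, -0.0067, 0.2], "turn_vec": [0, 0, 0.0116], "jaw": 1}, {"pos": [-0.005, -0.0067, 0.3], "turn_vec": [0, 0, 0.0116], "jaw": 1}, {"pos": [-0.005, -0.0067, 0.3667], "turn_vec": [0, 0, 0.0116], "jaw": 1}, {"pos": [-0.005, -0.0067, 0.41], "turn_vec": [0, 0, 0.0116], "jaw": 1}, {"pos": [-0.005, -0.0067, 0.41], "turn_vec": [0, 0, 0.0116], "jaw": 1}, {"pos": [-0.005, -0.0067, 0.41], "turn_vec": [0, 0, 0.0116], "jaw": 1}]' && python3 -m inch '[{"jaw": 0}, {"jaw": 0}, {"jaw": 0}, {"jaw": 0}, {"jaw": 0}, {"jaw": 0}]' 60
python3 - <<'E'
from w import *
s=ctrl.get_state();print(s['contact_force'],s['wrist_torque'],R.from_quat(s['tcp_rot']).as_matrix())
E
```

```text
time: 4.9
eef_pos: [0.5364, -0.3079, 0.0337]
tcp_rot: [0.219, 0.976, -0.001, 0.001]
contact_force: [0.7, -0.4, -0.2]
opening: 0.999
finger_force: 0.0
time: 5.65
eef_pos: [0.5361, -0.3078, 0.0332]
tcp_rot: [0.219, 0.976, -0.0, 0.001]
contact_force: [-1.3, -0.6, 5.0]
opening: 0.367
finger_force: 62.2
[-1.3396 -0.6168  4.9745] [0.1119 0.0373 0.0198] [[-0.9044  0.4267  0.0013]
 [ 0.4267  0.9044 -0.0011]
 [-0.0017 -0.0004 -1.    ]]
```

In the tool's units: -0.23 m / 0.6 = -0.3833, -0.21 m / 0.6 = -0.35.

```bash
python3 -m inch '[{"pos": [0, 0, -0.05], "jaw": 0}, {"pos": [0, 0, -0.15], "jaw": 0}, {"pos": [0, 0, -0.25], "jaw": 0}, {"pos": [0, 0, -0.35], "jaw": 0}, {"pos": [0, 0, -0.3833], "jaw": 0}, {"pos": [0, 0, -0.3833], "jaw": 0}]'
python3 - <<'E'
from w import *
c=cam('wrist','whold.png');t=cam('top')
s=ctrl.get_state();M=R.from_quat(s['tcp_rot']).as_matrix();print(s['contact_force'],s['wrist_torque'],s['eef_pos'])
for n in('wrist','top'):
  for r in ctrl.mark_of(n,'lid'): print(n,r['conf'],M.T@(np.array(r['position'])-s['eef_pos']))
E
```

```text
time: 6.4
eef_pos: [0.5354, -0.3072, 0.2615]
tcp_rot: [0.219, 0.976, 0.0, -0.0]
contact_force: [0.7, 0.0, -2.9]
opening: 0.364
finger_force: 61.3
[-0.5109  0.4404 -3.9359] [ 0.0713 -0.038   0.0066] [ 0.5341 -0.3062  0.2577]
wrist 0.68 [-0.0016  0.0001  0.0317]
top 0.75 [ 0.0025 -0.0037  0.0309]
```

View pics/whold.png

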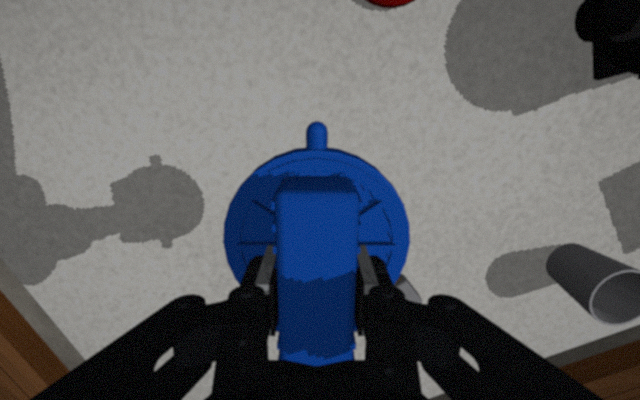

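The lid is held square: disc centre column 316, rim edge at (316,149), pin tip at (317,122).

Run:
```python
from w import *
C=np.array([.0741,.0002,-.1421]);M=np.array([[0,-.956,-.2933],[1,0,0],[0,-.2933,.956]])
def hit(u,v,z):
    d=M@[(u-316.1)/332.58,(v-199.19)/332.58,1];return C+d*(z-C[2])/d[2]
print(hit(317,122,.0267),hit(316,149,.033),hit(316,149,.026))
th=np.radians(-9.8)
s=ctrl.get_state();M=R.from_quat(s['tcp_rot']).as_matrix();y=np.degrees(np.arctan2(M[1,0],M[0,0]));print(y)
for off in (0,): print(tool([.5308,.087,.26]), 'yaw turn about tool z', np.radians(y-170.2))
```

```text
[0.0623 0.0006 0.0267] [0.048  0.0001 0.033 ] [0.0491 0.0001 0.026 ]
154.73980269211484
[ 0.1708  0.3542 -0.0005] yaw turn about tool z -0.2698313460305594
```

In the tool's units: 0.354 m / 0.6 = 0.59, 0.17 m / 0.6 = 0.2833, -0.27 rad / 6.2832 = -0.043.

```bash
python3 -m inch '[{"pos": [0.2833, 0.59, -0.0333], "turn_vec": [0, 0, -0.043], "jaw": 0}, {"pos": [0.2833, 0.59, -0.0333], "turn_vec": [0, 0, -0.043], "jaw": 0}, {"pos": [0.2833, 0.59, -0.0333], "turn_vec": [0, 0, -0.043], "jaw": 0}, {"pos": [0.2833, 0.59, -0.0333], "turn_vec": [0, 0, -0.043], "jaw": 0}, {"pos": [0.2833, 0.59, -0.0333], "turn_vec": [0, 0, -0.043], "jaw": 0}, {"pos": [0.2833, 0.59, -0.0333], "turn_vec": [0, 0, -0.043], "jaw": 0}, {"pos": [0.2833, 0.59, -0.0333], "turn_vec": [0, 0, -0.043], "jaw": 0}, {"pos": [0.2833, 0.59, -0.0333], "turn_vec": [0, 0, -0.043], "jaw": 0}, {"pos": [0.2833, 0.59, -0.0333], "turn_vec": [0, 0, -0.043], "jaw": 0}]'
python3 - <<'E'
from w import *
s=ctrl.get_state();M=R.from_quat(s['tcp_rot']).as_matrix();print(np.degrees(np.arctan2(M[1,0],M[0,0])),s['eef_pos'],tool([.530,.087,.20]),s['contact_force'],M)
c=cam('wrist','wover.png')
for z in(.165,):print([proj(c,[.5308+.067*k*np.cos(a),.087+.067*k*np.sin(a),z]) for a in[np.radians(-9.8)] for k in(-1,0,1)])
E
```

```text
time: 7.72
eef_pos: [0.5326, 0.0842, 0.281]
tcp_rot: [0.086, 0.996, -0.0, -0.001]
contact_force: [0.9, 0.0, -1.9]
opening: 0.366
finger_force: 61.6
170.14579596788235 [0.5326 0.0842 0.281 ] [0.0029 0.0024 0.081 ] [ 0.9415  0.0194 -1.8976] [[-0.9852  0.1711 -0.002 ]
 [ 0.1711  0.9852 -0.0008]
 [ 0.0018 -0.0011 -1.    ]]
[array([319.1944, 104.1369]), array([319.0731, 190.6325]), array([318.9682, 265.3674])]
```

View pics/wover.png

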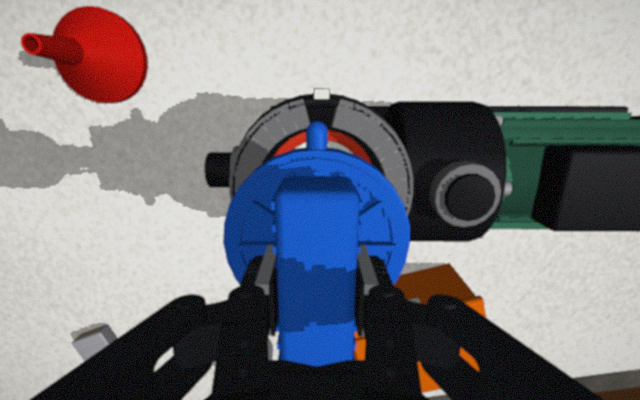

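Here the far notch is at about (321,110) with its white mark at (321,94), roughly 2 px right of my prediction. I'll measure this and then correct.

Run:
```python
from w import *
c=cam('wrist');g=cv2.GaussianBlur(c['pixels'],(0,0),.8).astype(float).mean(2)
d=np.diff(g,axis=1)
for v in(104,108,112,116,120): print(v,'notch',295+np.argmin(d[v,295:320]),320+np.argmax(d[v,320:345]))
for v in(91,93,95): print('white',v,np.flatnonzero(g[v,300:345]>g[v,300:345].max()*.85)[[0,-1]]+300)
v0=[];
for u in(325,): print('col',u,g[85:130,u].astype(int))
for v in(150,165,175,185): print(v,225+np.argmax(abs(d[v,225:245])),400+np.argmax(abs(d[v,400:422])))
P=[.5308,.087]
for rr in(.053,.067,.074): print(rr,[proj(c,[P[0]+rr*np.cos(a),P[1]+rr*np.sin(a),.165]) for a in[np.radians(170.2)]])
print([proj(c,[P[0]+.074*np.cos(a),P[1]+.074*np.sin(a),.165]) for a in np.radians([80.2,260.2])])
```

```text
104 notch 304 338
108 notch 306 336
112 notch 306 335
116 notch 308 334
120 notch 309 332
white 91 [300 344]
white 93 [300 344]
white 95 [315 328]
col 325 [219 212 196 191 205 218 221 221 220 220 222 220 209 173 114  60  35  29
  28  23  18  15  19  21  22  22  22  23  21  19  20  20  22  23  23  23
  21  22  30  43  59  71  82  90  97]
150 232 405
165 229 410
175 229 412
185 228 413
0.053 [array([319.3525, 123.0019])]
0.067 [array([319.3696, 103.8304])]
0.074 [array([319.3783,  94.0061])]
[array([411.1118, 190.115 ]), array([227.5119, 190.4496])]
```

In the tool's units: 0.073 m / 0.6 = 0.1217, 0.0036 m / 0.6 = 0.006.

```bash
python3 -m inch '[{"pos": [0.005, 0.006, 0.05], "jaw": 0}, {"pos": [0.005, 0.006, 0.1], "jaw": 0}, {"pos": [0.005, 0.006, 0.1167], "jaw": 0}, {"pos": [0.005, 0.006, 0.1217], "jaw": 0}, {"pos": [0.005, 0.006, 0.1217], "jaw": 0}]'
python3 - <<'E'
from w import *
s=ctrl.get_state();M=R.from_quat(s['tcp_rot']).as_matrix();print(np.degrees(np.arctan2(M[1,0],M[0,0])),s['eef_pos'],tool([.5302,.0882,.20]),s['contact_force'],s['wrist_torque'],M[2])
E
```

```text
time: 8.45
eef_pos: [0.5312, 0.0891, 0.2103]
tcp_rot: [0.086, 0.996, 0.0, 0.001]
contact_force: [-0.7, -0.5, -3.2]
opening: 0.366
finger_force: 61.5
170.1819777046816 [0.5312 0.0891 0.2103] [ 0.0009 -0.0011  0.0103] [-0.7402 -0.5152 -3.1684] [-0.0285 -0.0175  0.0184] [-0.0019  0.0002 -1.    ]
```

In the tool's units: 0.016 m / 0.6 = 0.0267, -0.0005 m / 0.6 = -0.0008.

```bash
python3 -m inch '[{"pos": [0.0008, -0.0008, 0.01], "jaw": 0}, {"pos": [0.0008, -0.0008, 0.0183], "jaw": 0}, {"pos": [0.0008, -0.0008, 0.0233], "jaw": 0}, {"pos": [0.0008, -0.0008, 0.0267], "jaw": 0}, {"pos": [0.0008, -0.0008, 0.0267], "jaw": 0}]'
python3 - <<'E'
from w import *
s=ctrl.get_state();print(s['eef_pos'],s['contact_force'],s['wrist_torque'])
E
```

```text
time: 9.07
eef_pos: [0.5299, 0.089, 0.193]
tcp_rot: [0.085, 0.996, -0.0, 0.0]
contact_force: [-0.2, -0.1, -4.2]
opening: 0.366
finger_force: 61.5
[0.5299 0.089  0.193 ] [-0.2215 -0.0994 -4.2055] [-0.0563 -0.0557  0.0607]
```

In the tool's units: 0.012 m / 0.6 = 0.02, 0.008 m / 0.6 = 0.0133.

```bash
python3 -m inch '[{"pos": [0, 0, 0.0067], "jaw": 0}, {"pos": [0, 0, 0.0133], "jaw": 0}, {"pos": [0, 0, 0.0167], "jaw": 0}, {"pos": [0, 0, 0.02], "jaw": 0}, {"pos": [0, 0, 0.02], "jaw": 0}]'
python3 - <<'E'
from w import *
s=ctrl.get_state();print(s['eef_pos'],s['contact_force'],s['wrist_torque'])
E
```

```text
time: 9.7
eef_pos: [0.5299, 0.089, 0.181]
tcp_rot: [0.085, 0.996, -0.0, 0.0]
contact_force: [0.2, -0.1, -2.8]
opening: 0.36
finger_force: 61.5
[0.5299 0.089  0.181 ] [ 0.2384 -0.0773 -2.8354] [-0.1137 -0.1638  0.0173]
```

In the tool's units: 0.004 m / 0.6 = 0.0067, 0.002 m / 0.6 = 0.0033.

```bash
for i in 1 2 3 4; do :; done; python3 -m inch '[{"pos": [0, 0, 0.0033], "jaw": 0}, {"pos": [0, 0, 0.0067], "jaw": 0}, {"pos": [0, 0, 0.0067], "jaw": 0}]'; python3 -m inch '[{"pos": [0, 0, 0.0017], "jaw": 0}, {"pos": [0, 0, 0.0017], "jaw": 0}]';python3 -m inch '[{"pos": [0, 0, 0.0017], "jaw": 0}, {"pos": [0, 0, 0.0017], "jaw": 0}]'
```

```text
time: 10.07
eef_pos: [0.5298, 0.089, 0.1769]
tcp_rot: [0.085, 0.996, -0.0, -0.0]
contact_force: [-0.0, -0.9, -2.4]
opening: 0.364
finger_force: 61.5
time: 10.32
eef_pos: [0.5298, 0.0891, 0.1761]
tcp_rot: [0.085, 0.996, 0.0, -0.0]
contact_force: [0.5, 0.6, -3.5]
opening: 0.362
finger_force: 61.5
time: 10.58
eef_pos: [0.5298, 0.0891, 0.175]
tcp_rot: [0.085, 0.996, -0.0, -0.0]
contact_force: [-0.1, 0.1, -3.3]
opening: 0.365
finger_force: 61.5
```

In the tool's units: 0.001 m / 0.6 = 0.0017.

```bash
python3 -m inch '[{"pos": [0, 0, 0.0017], "jaw": 0}, {"pos": [0, 0, 0.0017], "jaw": 0}]';python3 -m inch '[{"pos": [0, 0, 0.0017], "jaw": 0}, {"pos": [0, 0, 0.0017], "jaw": 0}]';python3 -m inch '[{"pos": [0, 0, 0.0008], "jaw": 0}, {"pos": [0, 0, 0.0008], "jaw": 0}]'
```

```text
time: 10.82
eef_pos: [0.5296, 0.0891, 0.1739]
tcp_rot: [0.085, 0.996, -0.0, -0.0]
contact_force: [0.4, -0.3, -2.6]
opening: 0.366
finger_force: 61.5
time: 11.08
eef_pos: [0.5297, 0.0891, 0.1731]
tcp_rot: [0.085, 0.996, 0.0, -0.0]
contact_force: [0.0, -0.4, -2.6]
opening: 0.361
finger_force: 61.5
time: 11.32
eef_pos: [0.5299, 0.0891, 0.1729]
tcp_rot: [0.085, 0.996, 0.0, 0.0]
contact_force: [0.3, 0.4, -2.7]
opening: 0.361
finger_force: 61.6
```

In the tool's units: 0.001 m / 0.6 = 0.0017.

```bash
for i in 1; do python3 -m inch '[{"pos": [0, 0, 0.0017], "jaw": 0}, {"pos": [0, 0, 0.0017], "jaw": 0}]';done; python3 -m inch '[{"pos": [0, 0, 0.0017], "jaw": 0}, {"pos": [0, 0, 0.0017], "jaw": 0}]';python3 -m inch '[{"pos": [0, 0, 0.0008], "jaw": 0}, {"pos": [0, 0, 0.0008], "jaw": 0}]'
```

```text
time: 11.58
eef_pos: [0.5303, 0.0891, 0.1725]
tcp_rot: [0.085, 0.996, 0.0, 0.001]
contact_force: [-1.5, 0.3, 1.3]
opening: 0.364
finger_force: 62.1
time: 11.82
eef_pos: [0.5306, 0.0891, 0.1722]
tcp_rot: [0.085, 0.996, 0.0, 0.001]
contact_force: [-2.1, 0.4, 6.2]
opening: 0.362
finger_force: 62.7
time: 12.08
eef_pos: [0.5307, 0.0891, 0.1721]
tcp_rot: [0.085, 0.996, 0.0, 0.001]
contact_force: [-2.3, 0.3, 6.5]
opening: 0.364
finger_force: 62.7
```

Contact came at TCP z of about 0.1728, and the push is now about 9 N. I'll ease to about 3 N and begin turning clockwise.

```bash
cat > r.py <<'E'
from w import *
s=ctrl.get_state();M=R.from_quat(s['tcp_rot']).as_matrix();print('turned',170.2-np.degrees(np.arctan2(M[1,0],M[0,0]))%360,s['eef_pos'],'F',s['contact_force'],'T',s['wrist_torque'],'q6',s['qpos'][5])
E
python3 -m inch '[{"pos": [0, 0, -0.002], "jaw": 0}, {"pos": [0, 0, -0.002], "jaw": 0}]';python3 r.py; python3 -m inch '[{"turn_vec": [0, 0, 0.0143], "jaw": 0}, {"turn_vec": [0, 0, 0.0279], "jaw": 0}, {"turn_vec": [0, 0, 0.0279], "jaw": 0}]' >/dev/null; python3 r.py
```

```text
time: 12.32
eef_pos: [0.5307, 0.0891, 0.1723]
tcp_rot: [0.085, 0.996, 0.0, 0.001]
contact_force: [0.7, 0.0, 4.6]
opening: 0.361
finger_force: 62.4
turned -0.015003141196558545 [0.5307 0.0891 0.1723] F [0.705  0.002  4.5788] T [-0.0317  0.082  -0.026 ] q6 -1.422394262627597
turned 9.980878288258026 [0.5306 0.089  0.1722] F [0.0249 0.1015 4.8905] T [-0.0566  0.0115 -0.081 ] q6 -1.2480312574618533
```

In the tool's units: -0.001 m / 0.6 = -0.0017, 0.07 rad / 6.2832 = 0.0111.

```bash
python3 -m inch '[{"pos": [0, 0, -0.0017], "turn_vec": [0, 0, 0.008], "jaw": 0}, {"pos": [0, 0, -0.0017], "turn_vec": [0, 0, 0.0111], "jaw": 0}, {"pos": [0, 0, -0.0017], "turn_vec": [0, 0, 0.0111], "jaw": 0}]' >/dev/null; python3 r.py;  python3 -m inch '[{"pos": [0, 0, -0.001], "turn_vec": [0, 0, 0.008], "jaw": 0}, {"pos": [0, 0, -0.001], "turn_vec": [0, 0, 0.0111], "jaw": 0}, {"pos": [0, 0, -0.001], "turn_vec": [0, 0, 0.0111], "jaw": 0}]' >/dev/null; python3 r.py
```

```text
turned 13.984150116648692 [0.53   0.089  0.1724] F [ 0.2894 -0.0397  3.631 ] T [-0.0252 -0.0415 -0.0052] q6 -1.1781207079672935
turned 18.00579723903408 [0.5296 0.0891 0.1725] F [-0.2982 -0.6243  2.0162] T [ 0.0064 -0.0611 -0.0695] q6 -1.1078988641304568
```

In the tool's units: -0.0006 m / 0.6 = -0.001, 0.087 rad / 6.2832 = 0.0138.

```bash
python3 -m inch '[{"pos": [0, 0, -0.001], "turn_vec": [0, 0, 0.008], "jaw": 0}, {"pos": [0, 0, -0.001], "turn_vec": [0, 0, 0.0138], "jaw": 0}, {"pos": [0, 0, -0.001], "turn_vec": [0, 0, 0.0138], "jaw": 0}]' >/dev/null; python3 r.py;  python3 -m inch '[{"turn_vec": [0, 0, 0.008], "jaw": 0}, {"turn_vec": [0, 0, 0.0138], "jaw": 0}, {"turn_vec": [0, 0, 0.0138], "jaw": 0}]' >/dev/null; python3 r.py
```

```text
turned 23.002986435434792 [0.5293 0.089  0.1728] F [-0.3547 -0.1477 -1.0907] T [-0.0526 -0.0715  0.0006] q6 -1.0206509155881398
turned 27.981303904098496 [0.5294 0.089  0.173 ] F [ 0.7582 -0.493  -3.1599] T [-0.0182 -0.0859  0.0264] q6 -0.9337558468994825
```

In the tool's units: 0.087 rad / 6.2832 = 0.0138.

```bash
python3 -m inch '[{"turn_vec": [0, 0, 0.008], "jaw": 0}, {"turn_vec": [0, 0, 0.0138], "jaw": 0}, {"turn_vec": [0, 0, 0.0138], "jaw": 0}]' >/dev/null; python3 r.py
```

```text
turned 32.96735706255245 [0.5296 0.0891 0.1732] F [ 0.3632 -0.6301 -2.6419] T [-0.0147 -0.0398  0.0217] q6 -0.8467941029294274
```

In the tool's units: 0.0007 m / 0.6 = 0.0012, 0.052 rad / 6.2832 = 0.0083.

```bash
python3 -m inch '[{"pos": [0, 0, 0.0012], "turn_vec": [0, 0, 0.0048], "jaw": 0}, {"pos": [0, 0, 0.0012], "turn_vec": [0, 0, 0.0083], "jaw": 0}, {"pos": [0, 0, 0.0012], "turn_vec": [0, 0, 0.0083], "jaw": 0}]' >/dev/null; python3 r.py; python3 -m inch '[{"turn_vec": [0, 0, 0.0048], "jaw": 0}, {"turn_vec": [0, 0, 0.0083], "jaw": 0}, {"turn_vec": [0, 0, 0.0083], "jaw": 0}]' >/dev/null; python3 r.py
```

```text
turned 35.974478671733635 [0.5298 0.0891 0.1729] F [-0.5813  1.3639 -1.6144] T [-0.045  -0.0107 -0.0367] q6 -0.7941885464236454
turned 38.96423271975888 [0.5298 0.0891 0.1729] F [ 0.5462 -0.6932 -2.0839] T [-0.074  -0.0168 -0.0274] q6 -0.7420488169465164
```

In the tool's units: 0.0003 m / 0.6 = 0.0005, 0.052 rad / 6.2832 = 0.0083.

```bash
python3 -m inch '[{"pos": [0, 0, 0.0005], "turn_vec": [0, 0, 0.0048], "jaw": 0}, {"pos": [0, 0, 0.0005], "turn_vec": [0, 0, 0.0083], "jaw": 0}, {"pos": [0, 0, 0.0005], "turn_vec": [0, 0, 0.0083], "jaw": 0}]' >/dev/null; python3 r.py
```

```text
turned 41.94869779261947 [0.53   0.0891 0.1728] F [-0.6697  0.8465 -0.9138] T [-0.0395 -0.0273 -0.0157] q6 -0.6900202457616235
```

In the tool's units: 0.0002 m / 0.6 = 0.0003, 0.052 rad / 6.2832 = 0.0083.

```bash
python3 -m inch '[{"pos": [0, 0, 0.0003], "turn_vec": [0, 0, 0.0048], "jaw": 0}, {"pos": [0, 0, 0.0003], "turn_vec": [0, 0, 0.0083], "jaw": 0}, {"pos": [0, 0, 0.0003], "turn_vec": [0, 0, 0.0083], "jaw": 0}]' >/dev/null; python3 r.py; python3 -m inch '[{"turn_vec": [0, 0, 0.0048], "jaw": 0}, {"turn_vec": [0, 0, 0.0083], "jaw": 0}, {"turn_vec": [0, 0, 0.0083], "jaw": 0}]' >/dev/null; python3 r.py
```

```text
turned 44.93228830636235 [0.53   0.0891 0.1726] F [-0.2149  0.8739  0.0422] T [-0.0226  0.0029 -0.0608] q6 -0.6379246379795819
turned 47.91408766875372 [0.53   0.0891 0.1726] F [0.7796 0.1172 0.5453] T [-0.0464 -0.0469 -0.0589] q6 -0.5858890118520462
```

In the tool's units: 0.052 rad / 6.2832 = 0.0083.

```bash
python3 -m inch '[{"turn_vec": [0, 0, 0.0048], "jaw": 0}, {"turn_vec": [0, 0, 0.0083], "jaw": 0}, {"turn_vec": [0, 0, 0.0083], "jaw": 0}]' >/dev/null; python3 r.py
```

```text
turned 50.89696276506007 [0.5299 0.0891 0.1725] F [0.1152 0.0333 1.7749] T [-0.0406 -0.0217  0.0035] q6 -0.5338366488096986
```

In the tool's units: -0.0001 m / 0.6 = -0.0002, 0.052 rad / 6.2832 = 0.0083.

```bash
python3 -m inch '[{"pos": [0, 0, -0.0002], "turn_vec": [0, 0, 0.0048], "jaw": 0}, {"pos": [0, 0, -0.0002], "turn_vec": [0, 0, 0.0083], "jaw": 0}, {"pos": [0, 0, -0.0002], "turn_vec": [0, 0, 0.0083], "jaw": 0}]' >/dev/null; python3 r.py; python3 -m inch '[{"turn_vec": [0, 0, 0.0048], "jaw": 0}, {"turn_vec": [0, 0, 0.0056], "jaw": 0}, {"turn_vec": [0, 0, 0.0056], "jaw": 0}]' >/dev/null; python3 r.py
```

```text
turned 53.87596491534086 [0.5298 0.0891 0.1725] F [-0.013  -0.2986  1.4344] T [-0.07   -0.0335 -0.0369] q6 -0.48183429982696646
turned 55.85751501603856 [0.5299 0.0891 0.1725] F [ 0.5596 -0.3242  1.1699] T [-0.044  -0.0307  0.0442] q6 -0.44725176591518623
```

In the tool's units: 0.035 rad / 6.2832 = 0.0056.

```bash
python3 -m inch '[{"turn_vec": [0, 0, 0.0048], "jaw": 0}, {"turn_vec": [0, 0, 0.0056], "jaw": 0}, {"turn_vec": [0, 0, 0.0056], "jaw": 0}]' >/dev/null; python3 r.py
```

```text
turned 57.86310926549129 [0.5299 0.0891 0.1725] F [0.1335 0.8803 1.6475] T [ 0.0345 -0.1586 -0.0048] q6 -0.4122544418393702
```

In the tool's units: 0.035 rad / 6.2832 = 0.0056.

```bash
python3 -m inch '[{"turn_vec": [0, 0, 0.0032], "jaw": 0}, {"turn_vec": [0, 0, 0.0056], "jaw": 0}]' >/dev/null; python3 r.py; python3 -m inch '[{"turn_vec": [0, 0, 0.0032], "jaw": 0}, {"turn_vec": [0, 0, 0.0056], "jaw": 0}]' >/dev/null; python3 r.py
```

```text
turned 59.905786136469004 [0.5299 0.0891 0.1723] F [1.0712 1.0857 1.1799] T [ 0.109  -0.23    0.1674] q6 -0.3765758718004847
turned 61.91400880858346 [0.5298 0.0891 0.1722] F [ 1.3662  0.1404 -0.3303] T [ 0.127  -0.2797  0.1785] q6 -0.3415215597283981
```

In the tool's units: 0.035 rad / 6.2832 = 0.0056.

```bash
python3 -m inch '[{"turn_vec": [0, 0, 0.0032], "jaw": 0}, {"turn_vec": [0, 0, 0.0056], "jaw": 0}]' >/dev/null; python3 r.py
```

```text
turned 63.90955399875193 [0.5296 0.0891 0.1721] F [ 0.7239  0.5631 -1.5701] T [ 0.1235 -0.3641  0.2738] q6 -0.30661103249606164
```

The ramps bit at about 57.5–58°: torque rises, z starts to drop and the push is being taken over. I'll go to about 68°, following it down.

Careful with the scale: shifts go in shares of 0.6 m and turns go in shares of 2 pi rad. That gives: 0.0001 m / 0.6 = 0.0002, 0.04 rad / 6.2832 = 0.0064.

```bash
python3 -m inch '[{"pos": [0, 0, 0.0002], "turn_vec": [0, 0, 0.0032], "jaw": 0}, {"pos": [0, 0, 0.0002], "turn_vec": [0, 0, 0.0064], "jaw": 0}, {"pos": [0, 0, 0.0002], "turn_vec": [0, 0, 0.0064], "jaw": 0}]' >/dev/null; python3 r.py; python3 -m inch '[{"pos": [0, 0, 0.0002], "turn_vec": [0, 0, 0.0032], "jaw": 0}, {"pos": [0, 0, 0.0002], "turn_vec": [0, 0, 0.0064], "jaw": 0}, {"pos": [0, 0, 0.0002], "turn_vec": [0, 0, 0.0064], "jaw": 0}]' >/dev/null; python3 r.py
```

```text
turned 66.25148714445822 [0.5295 0.0891 0.1719] F [ 0.6312  0.2339 -2.8962] T [ 0.0627 -0.2706 -0.1053] q6 -0.2660501746654326
turned 68.53962373547643 [0.5296 0.0891 0.1717] F [ 2.2219  0.9727 -5.589 ] T [ 0.0928 -0.5367  0.0597] q6 -0.22613226867290825
```

In the tool's units: -0.14 m / 0.6 = -0.2333, -0.06 m / 0.6 = -0.1.

```bash
python3 -m inch '[{"jaw": 0.6}, {"jaw": 0.8}, {"jaw": 0.8}, {"jaw": 0.8}]'; python3 r.py; python3 -m inch '[{"pos": [0, 0, -0.0333], "jaw": 0.8}, {"pos": [0, 0, -0.1], "jaw": 0.8}, {"pos": [0, 0, -0.2], "jaw": 0.8}, {"pos": [0, 0, -0.2333], "jaw": 0.8}, {"pos": [0, 0, -0.2333], "jaw": 0.8}]'
python3 - <<'E'
from w import *
c=cam('wrist','wend.png');t=cam('top','tend.png')
for n in('wrist','top'):print(n,[(r['position'],r['conf']) for r in ctrl.mark_of(n,'lid')])
E
```

```text
time: 19.95
eef_pos: [0.53, 0.089, 0.1727]
tcp_rot: [0.631, 0.776, 0.0, 0.0]
contact_force: [0.0, -0.1, 0.9]
opening: 0.8
finger_force: 0.0
turned 68.46426940750449 [0.53   0.089  0.1727] F [ 0.0353 -0.1281  0.8807] T [ 0.0249 -0.0388  0.0207] q6 -0.22721959566986963
time: 20.58
eef_pos: [0.5306, 0.0891, 0.3141]
tcp_rot: [0.631, 0.776, 0.001, 0.002]
contact_force: [-0.0, -0.0, -1.1]
opening: 0.8
finger_force: 0.0
wrist []
top [([0.5297, 0.0905, 0.1374], 0.55)]
```

View pics/wend.png

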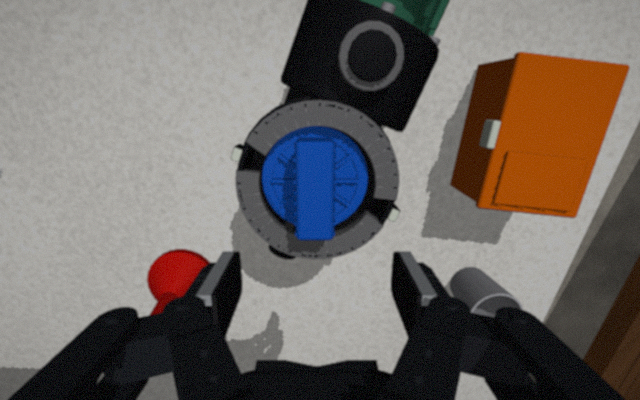

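The final view shows the lid level in the pot at (315,182). The bar is square to the tool at (297–334, 140–238), so it turned with the hand by about 68°. The pins are under the flange, away from the notches at (247,155) and (385,208), and the gripper is clear.

```bash
python3 -c "
from plant import ctrl
print(ctrl.sign_off())"
```

```text
the job is handed in; nothing more can be done
None
```

I put the lid in through the notches and turned it clockwise about 68° (the ramps bit at about 58°), for an estimated 17 N squeeze on the seal; I then let go, touched nothing else, and handed in the job at about 21 s.

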